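# Set the pastry cutting stop with the sprung length gauge

## Robot

A 7-joint arm with a two-finger parallel gripper is mounted at the origin on the work surface. World frame = base frame: x ahead of the robot, y to its left, z up, the work surface at z = 0. Lengths are in m, angles in degrees, forces in N, time in s.
With the tool pointing down it reaches from about 0.425 to 0.95 m from the base axis. Payload 16.7 kg.
Tool frame: the origin (TCP) lies midway between the tips of the shut fingers; the grasp point (between the pads) lies 19 mm behind it; z points along the fingers, y is the line along which they close (so a half turn about z gives the same grasp; the last joint's range is limited). The gripper opens to 94 mm and grips with 3 to 60 N. Pads are 16 mm wide; open, the fingers measure 119 mm over their backs; the gripper's body (75 mm by 177 mm) begins 78 mm behind the grasp point.
Start: joints at [-72.049, 24.414, 4.234, 92.017, -1.954, 63.644, -3.845], TCP at [0.301, 0.604, 0.205] pointing down, gripper open.
Joint ranges: [-163.25, 163.25], [-28.42, 122.38], [-70.27, 78.77], [12.13, 141.07], [-58.53, 238.53], [9.26, 117.41], [-156.51, 156.51]. Speed limits (degrees/s): [108.29, 108.29, 136.94, 136.94, 172.46, 172.46, 172.46].

## Interface

Orientations are given as [roll, pitch, yaw] about the fixed x, y, z axes, in that order (R = Rz(yaw) Ry(pitch) Rx(roll)).
In Python, from bench import manip, vision gives the robot as it stands. The module is installed in compiled form; this text tells all that it offers.
- The arm moves only by the tool jog_arm, never from a script. Its argument "motion" is a list of rows, each a list of 3 entries, a list of its own where there are three numbers: the shift along the tool's x, y, z in units of 50 mm (1.0 is 50 mm), then the turn, a rotation vector about the tool's x, y, z in units of 4 degrees (1.0 is 4 degrees), then the closure, from -1 (fully open) to 1 (shut). In form: [[[x, y, z], [rx, ry, rz], fingers], ...]. A call has 1 to 5 rows; each row shifts and turns the commanded pose from where the row before left it, along the tool's axes as they then stand; what a row does not reach is not made up. A row lasts 1/8 s, in which the tool goes at most 62.5 mm and 10.7 degrees, less where a joint would pass 70% of its speed; a pose out of reach is approached as far as the arm can. A call with a number of a shift or a turn outside -1 to 1 is refused whole. A call with a gripper value outside its range is refused whole. The fingers move at their own pace and stop on an object; "squeeze" is the grip in N (left out, the last holds). Time passes only in rows, so rows that do not move let the fingers close. It gives the time, the measured TCP pose, the force, the opening and the grip force at its end, in the units of the state.
- manip.read_state(): the state, without advancing time (a new reading comes with each control period).
- vision.read_camera(name): name is "scene" or "top" or "wrist"; returns a dict with "frame" (480x640x3 uint8, red, green, blue), "K" (3x3 intrinsics, pixels), "extrinsics" (4x4, takes a point from world to camera coordinates). Camera axes: x right, y up, looking along -z (the intrinsics and any distortion apply to the point x, -y, -z); pixel columns grow to the right and rows downward; lengths in m; the calibration is good to about 2 mm. A picture is of the moment at which its call begins. There is no depth.
- manip.finish_job(): hands the job in; it is judged then, once.
The state is a dict: "clock": time; "q": joint angles; "joint_velocities": joint speeds; "joint_efforts": joint torques, N m; "tcp_pos": TCP position; "orientation": TCP orientation; "force": force on the tool from outside, world axes, zero at the start; "torque": the same for the moment, N m; "opening": finger opening in m; "gripper_force": force on a finger pad.
Only numpy, scipy, OpenCV 4.12 (cv2) and the standard library are available. Lean on these libraries where they do the work, as an engineer would, in place of code of your own. Each camera call takes 0.05 s, during which the arm holds its last target. There are 200 camera calls.

## Task

Stand the wooden stop bar in the channel of the length gauge, across it and flat on its floor, between the slide at rest and the steel pointer, and let go of it. Then pull the sprung slide out by its upright handle, pushing the bar ahead of it, until the slide's front edge is level with the pointer's tip, and hold it there steadily for a second. Finally walk the slide back home under control (never let it snap back), leaving the bar standing at the pointer; let go, and do not shift the whisk or the mug.

Things in the scene. Friction and masses are not known exactly. Their poses are not given: they have to be found in the camera images.
- gauge: Fixed length gauge: wooden board 560 x 140 mm, 12 mm thick, with an aluminium case at one end from which a sprung slide is pulled along a channel. Origin: on the counter, on the channel's centre line, below the slide's front face when home. x: the pull direction, away from the case; y across; z up. Along x the board runs from -300 to 260 mm, the case from -300 to -140 (110 mm wide, top at 78 mm).
- channel (a point): Centre line of the gauge's channel on its floor (12 mm above the counter), at the slide's front face when home; axes as the gauge's. The channel is 120 mm wide between two rails (8 mm thick, tops 22 mm above the counter) and runs to a low end wall 248 mm along x. Unlettered ticks every 10 mm lie on the floor along the -y rail.
- slide (a joint): How far the slide is pulled out of its case along gauge x, in m: 0 is home, stop at 0.19. A spring pulls it home: 2 N at home, rising by 40 N/m (8 N at 0.15); it runs back by itself if let go.
- slide_front (a point): On the slide: middle of the top edge of its front face, 31 mm above the counter. The slide is a dark steel sled 80 mm long (along gauge x), 94 mm wide, 18 mm high, on the channel floor; this flat face pushes the bar. Axes as the gauge's.
- slide_grip (a point): Grip point on the slide's handle, a black upright fin 14 mm thick along gauge x, 56 mm wide along y, top 90 mm above the counter. The point is 70 mm above the counter in the fin's middle, 60 mm behind the front face. When home the fin stands 73 mm clear of the case; in front of it lies only the sled's low top.
- pointer: The mark: a fixed steel block 34 x 44 x 44 mm with a dark screw head on top (60 mm high), outside the channel's -y rail, a dark cone 52 mm long pointing from it to the channel. Axes as the gauge's; its x = 0 is the marked length, 100 to 165 mm along gauge x from the slide's front face at home.
- pointer_tip (a point): The tip of the pointer's cone, over the channel's -y rail, 28 mm above the counter, at the marked length.
- stop_bar: Loose stop bar of pale wood, about 0.16 kg, upright on the counter: a foot 30 mm thick (x) by 100 mm long (y), 26 mm high, and on it a grip rib 22 mm thick (x) by 60 mm long (y), up to 62 mm. Origin: centre of the underside. Either way round will do. In the channel its long side goes across (its x along gauge x).
- whisk: Bystander, leave alone: whisk with wooden handle and wire head, 265 mm long, 42 high, lying. Origin: centre of the underside (where handle and head meet).
- cup: Bystander, leave alone: white mug, 80 mm across, 85 high. Origin: centre of the underside.
Not all that is in view belongs to the job. What is shaped like the stop_bar but blue is not meant.

How it is judged (in metres and radians):
On the way, in this order (a step that is already met when the one before it is completed fails the run):
1. The stop bar stands flat and crosswise in the channel, let go, with its face towards the slide at least 10 mm short of the pointer, the slide being home (z of stop_bar in the frame of gauge between 0.008 and 0.016 m and y of stop_bar in the frame of gauge between -0.02 and 0.02 m and angle between stop_bar's own z axis and vertical below 0.1 rad and angle between the x axis of stop_bar and the x axis of gauge, either way round below 0.14 rad and x of stop_bar in the frame of gauge between 0.01 and 0.2 m and x of stop_bar in the frame of pointer below 0.005 m and value of joint slide below 0.006 m and contact force between the fingers and stop_bar below 0.3 N and linear speed of stop_bar below 0.02 m/s), for 0.2 s.
2. The slide is held out with its front edge within 5 mm of the pointer, the bar pushed up ahead of it, still for 0.7 s (x of slide_front in the frame of pointer between -0.005 and 0.005 m and x of stop_bar in the frame of pointer between 0.008 and 0.022 m and velocity of joint slide between -0.02 and 0.02 m/s), for 0.7 s.
At the end, for the whole second after the job is handed in: The slide is home (within 6 mm), and the stop bar stands at rest, flat and crosswise (within 8 degrees) in the channel, within 20 mm of its centre line, with the face towards the slide within 7 mm of the marked length (the bar's origin 8 to 22 mm past the pointer along gauge x) (value of joint slide below 0.006 m and x of stop_bar in the frame of pointer between 0.008 and 0.022 m and z of stop_bar in the frame of gauge between 0.008 and 0.016 m and y of stop_bar in the frame of gauge between -0.02 and 0.02 m and angle between stop_bar's own z axis and vertical below 0.1 rad and angle between the x axis of stop_bar and the x axis of gauge, either way round below 0.14 rad and linear speed of stop_bar below 0.01 m/s); the robot touches nothing.
It fails at once if The slide snaps back (faster than 0.25 m/s) (velocity of joint slide below -0.25 m/s).
It fails at once if The whisk or the mug is shifted by more than 25 mm (distance of any of whisk, cup from where it was at the start of the episode above 0.025 m).
It also fails if it takes over 59 s, if anything falls off the work surface, if the arm or the gripper's body presses on something with over 40 N, if the wrist force passes 120 N, or if a joint passes its speed limit or range.

## Working session

There is one attempt and no reset: what is moved stays moved. The work goes in short steps, Python scripts to look and compute and a tool call to move; the robot and the scene stay as the last step left them, time stands still between calls to the robot, and variables do not carry over. Pictures are saved under pics/ and viewed, at most 10 in all, crops included, and the job is handed in when it is done.

Besides the shell and the picture viewer there is one more tool, called after "Call:" by a JSON object that holds its "method" and its "body", one argument or row to a line. jog_arm: Moves the arm, as the interface text tells. Its arguments: {"type":"object","properties":{"motion":{"type":"array","items":{"type":"array"}},"squeeze":{"type":"number"}},"required":["motion"]}

```bash
mkdir -p pics; cat > h.py <<'E'
import numpy as np, cv2
from bench import manip, vision
def cam(n, save=None):
    d=vision.read_camera(n)
    if save: cv2.imwrite('pics/'+save, d['frame'][:,:,::-1])
    return d
def ray(d,u,v,z):
    K=np.array(d['K']);E=np.array(d['extrinsics']);R=E[:3,:3];t=E[:3,3]
    c=-R.T@t
    p=np.linalg.solve(K,[u,v,1.]); r=R.T@np.array([p[0],-p[1],-p[2]])
    return c+r*(z-c[2])/r[2]
def proj(d,P):
    E=np.array(d['extrinsics']);p=E[:3,:3]@np.array(P)+E[:3,3]
    q=np.array(d['K'])@np.array([p[0],-p[1],-p[2]]);return q[:2]/q[2]
E
python3 - <<'E'
from h import *
s=manip.read_state();print(s)
a=cam('top','top1.png');b=cam('scene','sc1.png')
print({k:v for k,v in a.items() if k!='frame'},b['extrinsics'])
E
```

```text
{'clock': 0.0, 'q': array([-72.04860348,  24.4504785 ,   4.23308239,  92.0516113 ,
        -1.95048863,  63.64430285,  -3.84261193]), 'joint_velocities': array([-0.0103852 ,  0.03411134,  0.1047508 , -0.03820266,  0.02233821,
       -0.12653892, -0.01281482]), 'joint_efforts': array([-9.66725602e-04, -9.35821939e+01,  3.66646126e+00, -4.54177380e+01,
       -4.87485691e-02,  2.01728521e-02,  1.38680430e-04]), 'tcp_pos': array([0.30123058, 0.60356704, 0.20477177]), 'orientation': array([-1.79926279e+02,  9.18487593e-03,  1.53482900e+02]), 'force': array([0.2133289 , 0.69379195, 0.1093194 ]), 'torque': array([-0.01945858, -0.010108  , -0.00696807]), 'gripper_force': 0.0, 'opening': 0.09404777822038533}
{'K': array([[510.15765974,   0.        , 316.14180219],
       [  0.        , 510.15765974, 244.61406228],
       [  0.        ,   0.        ,   1.        ]]), 'extrinsics': array([[ 0.02644298, -0.99964978,  0.00104211,  0.16542597],
       [ 0.99533421,  0.02642556,  0.09279815, -0.45737647],
       [-0.09279319, -0.00141662,  0.9956844 , -0.99081645],
       [ 0.        ,  0.        ,  0.        ,  1.        ]])} [[ 0.42102828  0.9069987   0.00941018 -0.34885318]
 [-0.71190431  0.32400118  0.6230694   0.23154136]
 [ 0.56207423 -0.26902899  0.78210995 -1.2003935 ]
 [ 0.          0.          0.          1.        ]]
```

View pics/top1.png

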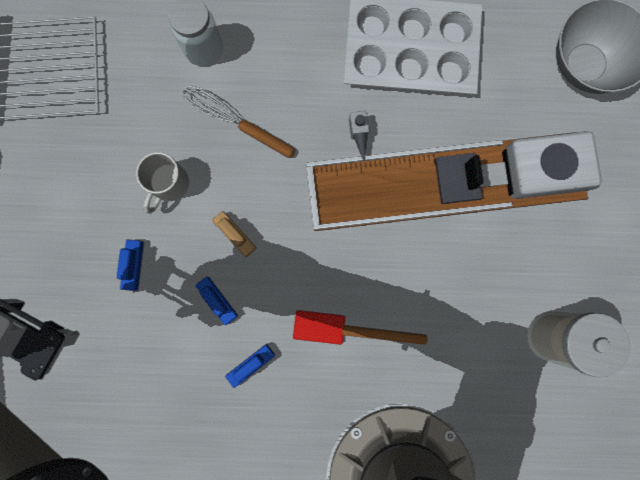

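View pics/sc1.png

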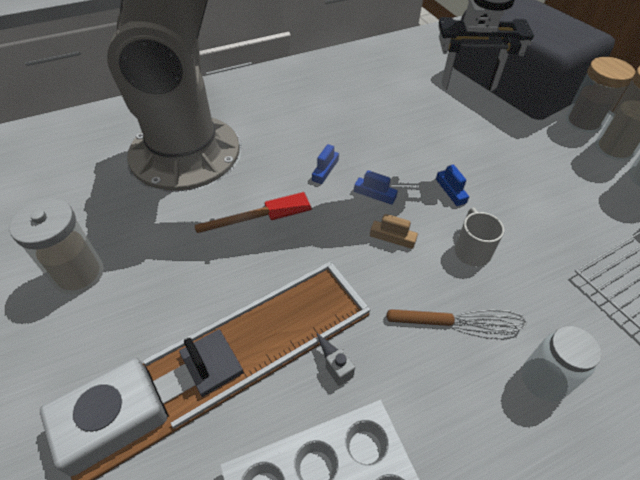

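The top view shows the gauge at (310–600, 130–230) with its pull direction to the left. The pointer tip is near (364,158), the slide front at x≈438, the bar at (234,233), the mug at (158,178) and the whisk at (190–295, 90–155). I'll enlarge it for corners.

```bash
python3 - <<'E'
import cv2,numpy as np
im=cv2.imread('pics/top1.png')
a=cv2.resize(im[100:240,300:500],None,fx=4,fy=4,interpolation=cv2.INTER_CUBIC)
cv2.imwrite('pics/c1.png',a)
b=cv2.resize(im[200:265,200:270],None,fx=8,fy=8,interpolation=cv2.INTER_CUBIC)
cv2.imwrite('pics/c2.png',b)
E
```

```text
(no output)
```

View pics/c1.png

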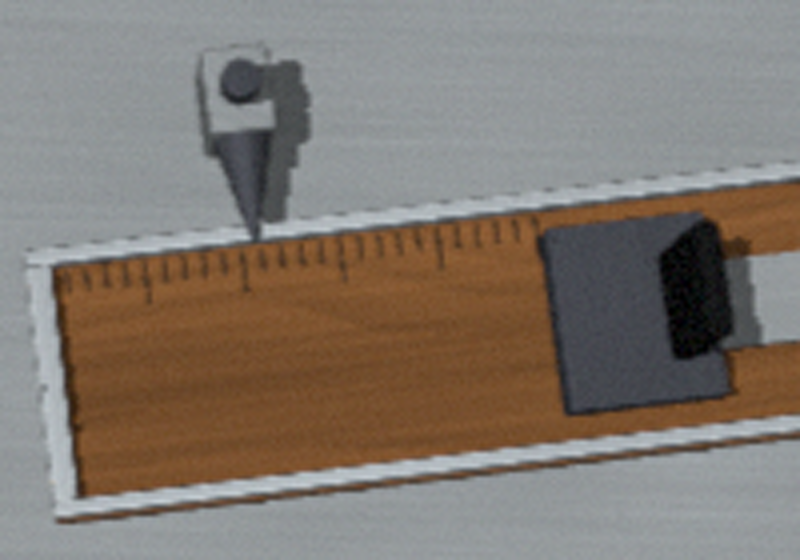

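View pics/c2.png

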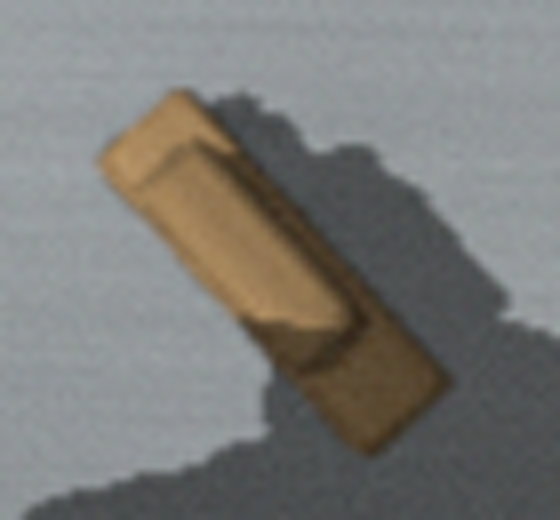

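The enlargement shows the slide-front corners at about (435,158) and (441.8,203.3), and the pointer tip at (364,160). The bar's foot-top corners in the crop are (180,90), (100,160), (370,455) and (450,380).

```bash
cat > m.py <<'E'
from h import *
d=cam('top')
P=lambda u,v,z,o=(300,100),s=4: ray(d,o[0]+(u+.5)/s-.5,o[1]+(v+.5)/s-.5,z)
A=P(540,232,.031);B=P(567,413,.031);C=P(732,395,.031)
T=P(256,240,.028)
R1=P(28,255,.022);R2=P(58,515,.022)
print(A,B,C,'w',np.linalg.norm(A-B),np.linalg.norm(C-B));print('rail',R1,R2,np.linalg.norm(R1-R2))
rl=P(150,0,.022); 
# rail outer top edge far
R3=P(800,163,.022);R4=P(800,433,.012)
ax=(R1-R3)[:2];ax/=np.linalg.norm(ax);b1=(B-C)[:2];b1/=np.linalg.norm(b1)
n=(A-B)[:2];n/=np.linalg.norm(n)
print('x axis deg',[np.degrees(np.arctan2(v[1],v[0])) for v in(ax,b1)],'n+90',np.degrees(np.arctan2(n[1],n[0]))+90)
F=(A+B)/2;print('front',F,'tip',T,'along',(T-F)[:2]@ax,'end corner along',(R1-F)[:2]@ax,(R2-F)[:2]@ax)
q=[P(*c,.026,(200,200),8) for c in[(180,90),(100,160),(370,455),(450,380)]]
for x in q:print(x)
m=(q[2]+q[3]-q[0]-q[1]);print('bar',sum(q)/4,np.linalg.norm(q[0]-q[1]),np.linalg.norm(q[0]-q[3]),np.linalg.norm(q[1]-q[2]),'long deg',np.degrees(np.arctan2(m[1],m[0])))
E
python3 m.py
```

```text
[ 0.63256933 -0.05439511  0.031     ] [ 0.54147072 -0.06820587  0.031     ] [ 0.5526758  -0.14991362  0.031     ] w 0.09213954201702969 0.08247247686983815
rail [0.61634533 0.20096418 0.022     ] [0.48506228 0.1823486  0.022     ] 0.13259630274081025
x axis deg [np.float64(98.45884901714393), np.float64(97.80861245278024)] n+90 98.62052873442333
front [ 0.58702003 -0.06130049  0.031     ] tip [0.62550736 0.08698615 0.028     ] along 0.14101209256888622 end corner along 0.25509797403022855 0.2559965036024284
[0.51482583 0.36604484 0.026     ]
[0.4967789  0.38509907 0.026     ]
[0.42532699 0.31533601 0.026     ]
[0.4443751  0.29634217 0.026     ]
bar [0.47032671 0.34070552 0.026     ] 0.02624414446301398 0.09910482668853107 0.09986120373571818 long deg -135.49622107204397
```

The bar measures 26×99 mm and its height is consistent. The slide front is 92 mm wide, the marked length is about 141 mm and the channel end is at 255 mm. These all fit the given sizes, so I'll move above the bar.

```bash
cat >> h.py <<'E'
from scipy.spatial.transform import Rotation as Ro
def go(p,yaw,s=None):
    s=s or manip.read_state()
    R=Ro.from_euler('xyz',s['orientation'],degrees=True);T=Ro.from_euler('xyz',[180,0,yaw],degrees=True)
    print('at',s['clock'].round(2) if hasattr(s['clock'],'round') else s['clock'],s['tcp_pos'].round(4),s['orientation'].round(2),'shift',(R.inv().apply(np.array(p)-s['tcp_pos'])/.05).round(3),'turn',(np.degrees((R.inv()*T).as_rotvec())/4).round(2))
E
python3 -c "
from h import *
go([.4703,.3407,.16],224.5)"
```

```text
at 0.15 [0.3012 0.6037 0.2049] [-1.7994e+02  1.0000e-02  1.5348e+02] shift [-5.374 -3.195  0.903] turn [-1.000e-02 -1.000e-02 -1.775e+01]
```

Call:
{"method": "jog_arm", "body": {
  "motion": [
    [[-0.54, -0.32, 0.05], [0, 0, 0], -1],
    [[-0.54, -0.32, 0.05], [0, 0, 0], -1],
    [[-0.54, -0.32, 0.05], [0, 0, 0], -1],
    [[-0.54, -0.32, 0.05], [0, 0, 0], -1],
    [[-0.54, -0.32, 0.05], [0, 0, 0], -1]
  ],
  "squeeze": 20
}}

```text
clock: 0.78
tcp_pos: [0.3868, 0.4711, 0.1927]
orientation: [-180.0, -0.0, 153.5]
force: [-0.6, 0.4, -0.1]
opening: 0.0938
gripper_force: 0.0
```

Call:
{"method": "jog_arm", "body": {
  "motion": [
    [[-0.54, -0.32, 0.05], [0, 0, 0], -1],
    [[-0.54, -0.32, 0.05], [0, 0, 0], -1],
    [[-0.54, -0.32, 0.05], [0, 0, 0], -1],
    [[-0.54, -0.32, 0.05], [0, 0, 0], -1],
    [[-0.54, -0.32, 0.05], [0, 0, 0], -1]
  ]
}}

```text
clock: 1.4
tcp_pos: [0.4719, 0.3393, 0.1803]
orientation: [-180.0, -0.0, 153.5]
force: [-0.3, -0.2, -0.3]
opening: 0.094
gripper_force: 0.0
```

Call:
{"method": "jog_arm", "body": {
  "motion": [
    [[0, 0, 0], [0, 0, -1], -1],
    [[0, 0, 0], [0, 0, -1], -1],
    [[0, 0, 0], [0, 0, -1], -1],
    [[0, 0, 0], [0, 0, -1], -1],
    [[0, 0, 0], [0, 0, -1], -1]
  ]
}}

```text
clock: 2.02
tcp_pos: [0.4714, 0.3401, 0.1803]
orientation: [-180.0, -0.0, 173.6]
force: [-0.3, -0.1, -0.1]
opening: 0.0937
gripper_force: 0.0
```

Call:
{"method": "jog_arm", "body": {
  "motion": [
    [[0, 0, 0], [0, 0, -1], -1],
    [[0, 0, 0], [0, 0, -1], -1],
    [[0, 0, 0], [0, 0, -1], -1],
    [[0, 0, 0], [0, 0, -1], -1],
    [[0, 0, 0], [0, 0, -1], -1]
  ]
}}

```text
clock: 2.65
tcp_pos: [0.4714, 0.3401, 0.1803]
orientation: [-180.0, -0.0, -166.4]
force: [0.3, 0.1, -0.3]
opening: 0.0939
gripper_force: 0.0
```

Call:
{"method": "jog_arm", "body": {
  "motion": [
    [[0, 0, 0], [0, 0, -1], -1],
    [[0, 0, 0], [0, 0, -1], -1],
    [[0, 0, 0], [0, 0, -1], -1],
    [[0, 0, 0], [0, 0, -1], -1],
    [[0, 0, 0], [0, 0, -1], -1]
  ]
}}

```text
clock: 3.28
tcp_pos: [0.4714, 0.3401, 0.1803]
orientation: [-180.0, -0.0, -146.4]
force: [0.3, 0.6, -0.7]
opening: 0.0944
gripper_force: 0.0
```

Call:
{"method": "jog_arm", "body": {
  "motion": [
    [[0, 0, 0], [0, 0, -1], -1],
    [[0, 0, 0], [0, 0, -1], -1],
    [[0, 0, 0], [0, 0, -0.75], -1],
    [[0, 0, 0], [0, 0, 0], -1]
  ]
}}

```text
clock: 3.78
tcp_pos: [0.4714, 0.3401, 0.1803]
orientation: [180.0, -0.0, -135.5]
force: [0.5, 0.0, -0.7]
opening: 0.0939
gripper_force: 0.0
```

```bash
python3 - <<'E'
from h import *
d=cam('wrist','w1.png')
go([.4703,.3407,.031],224.5)
print(proj(d,[.4703,.3407,.062]),proj(d,[.4703,.3407,.026]),manip.read_state()['q'])
E
```

```text
at 3.825 [0.4715 0.3401 0.1803] [ 1.800e+02 -2.000e-02 -1.356e+02] shift [0.007 0.025 2.987] turn [ 0.   -0.   -0.02]
[319.57174696 233.73335005] [319.29074785 223.72414468] [-40.30203759  17.20551506  -2.24612273 105.63359835   0.788513
  57.19375044  91.52825631]
```

View pics/w1.png

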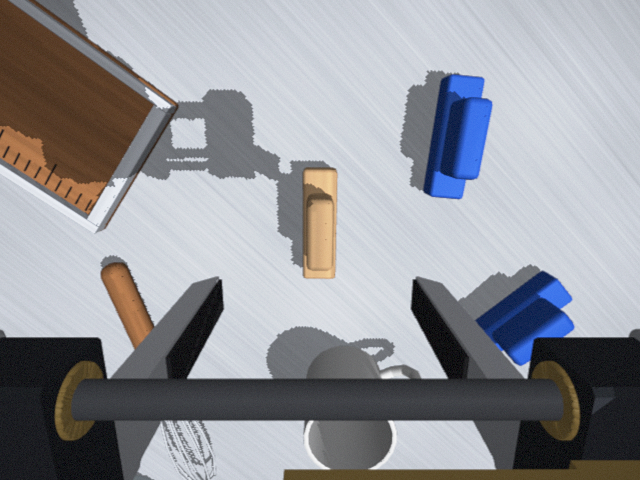

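The wrist view shows the bar's rib centred at about (320,232), against a predicted (319.6,233.7), and aligned with the fingers. I'll descend and grip.

Call:
{"method": "jog_arm", "body": {
  "motion": [
    [[0, 0, 0.6], [0, 0, 0], -1],
    [[0, 0, 0.7], [0, 0, 0], -1],
    [[0, 0, 0.7], [0, 0, 0], -1],
    [[0, 0, 0.6], [0, 0, 0], -1],
    [[0, 0.02, 0.38], [0, 0, 0], -1]
  ]
}}

```text
clock: 4.45
tcp_pos: [0.4704, 0.3406, 0.03]
orientation: [180.0, -0.1, -135.6]
force: [-0.1, 0.4, 0.0]
opening: 0.0941
gripper_force: 0.0
```

Call:
{"method": "jog_arm", "body": {
  "motion": [
    [[0, 0, 0], [0, 0, 0], 1],
    [[0, 0, 0], [0, 0, 0], 1],
    [[0, 0, 0], [0, 0, 0], 1],
    [[0, 0, 0], [0, 0, 0], 1],
    [[0, 0, 0], [0, 0, 0], 1]
  ]
}}

```text
clock: 5.08
tcp_pos: [0.471, 0.341, 0.0318]
orientation: [-180.0, 0.0, -135.5]
force: [-0.1, -0.1, -0.3]
opening: 0.0474
gripper_force: 0.0
```

Call:
{"method": "jog_arm", "body": {
  "motion": [
    [[0, 0, 0], [0, 0, 0], 1],
    [[0, 0, 0], [0, 0, 0], 1],
    [[0, 0, 0], [0, 0, 0], 1],
    [[0, 0, 0], [0, 0, 0], 1],
    [[0, 0, 0], [0, 0, 0], 1]
  ]
}}

```text
clock: 5.7
tcp_pos: [0.4707, 0.3409, 0.0314]
orientation: [180.0, -0.0, -135.5]
force: [-0.8, 0.0, -1.2]
opening: 0.0218
gripper_force: 20.0
```

Call:
{"method": "jog_arm", "body": {
  "motion": [
    [[0, 0, -0.2], [0, 0, 0], 1],
    [[0, 0, -0.5], [0, 0, 0], 1],
    [[0, 0, -0.5], [0, 0, 0], 1],
    [[0, 0, -0.5], [0, 0, 0], 1],
    [[0, 0, 0], [0, 0, 0], 1]
  ]
}}

```text
clock: 6.32
tcp_pos: [0.4718, 0.3417, 0.1187]
orientation: [-180.0, 0.2, -135.5]
force: [-0.7, -0.2, -2.7]
opening: 0.0221
gripper_force: 20.0
```

```bash
python3 - <<'E'
from h import *
F=np.array([.587,-.0613]);a=np.radians(98.5);g=np.array([np.cos(a),np.sin(a)])
p=F+.08*g;print(p);go([*p,.117],188.5);print(manip.read_state()['opening'])
E
```

```text
[0.57517525 0.01782127]
at 6.325 [0.4718 0.3417 0.1187] [-179.99    0.21 -135.53] shift [ 3.063 -6.071  0.025] turn [0.01 0.05 8.99]
0.02209824674763433
```

Call:
{"method": "jog_arm", "body": {
  "motion": [
    [[0.2, -0.4, 0], [0, 0, 0], 1],
    [[0.25, -0.5, 0], [0, 0, 0], 1],
    [[0.25, -0.5, 0], [0, 0, 0], 1],
    [[0.25, -0.5, 0], [0, 0, 0], 1],
    [[0.25, -0.5, 0], [0, 0, 0], 1]
  ]
}}

```text
clock: 6.95
tcp_pos: [0.5119, 0.2122, 0.1157]
orientation: [180.0, -0.1, -135.5]
force: [0.1, -0.4, -1.3]
opening: 0.0217
gripper_force: 20.0
```

Call:
{"method": "jog_arm", "body": {
  "motion": [
    [[0.25, -0.5, 0], [0, 0, 0], 1],
    [[0.25, -0.5, 0], [0, 0, 0], 1],
    [[0.25, -0.5, 0], [0, 0, 0], 1],
    [[0.25, -0.5, 0], [0, 0, 0], 1],
    [[0.25, -0.5, 0], [0, 0, 0], 1]
  ]
}}

```text
clock: 7.58
tcp_pos: [0.5549, 0.0793, 0.1158]
orientation: [180.0, -0.0, -135.5]
force: [1.0, 0.5, -2.2]
opening: 0.0219
gripper_force: 20.0
```

Call:
{"method": "jog_arm", "body": {
  "motion": [
    [[0.25, -0.5, 0], [0, 0, 0], 1],
    [[0.25, -0.5, 0], [0, 0, 0], 1],
    [[0.1, -0.2, 0], [0, 0, 0], 1],
    [[0, 0, 0], [0, 0, 0.9], 1],
    [[0, 0, 0], [0, 0, 0.9], 1]
  ]
}}

```text
clock: 8.2
tcp_pos: [0.5753, 0.0171, 0.116]
orientation: [180.0, -0.0, -142.8]
force: [0.3, -0.1, -0.7]
opening: 0.022
gripper_force: 20.0
```

Call:
{"method": "jog_arm", "body": {
  "motion": [
    [[0, 0, 0], [0, 0, 0.9], 1],
    [[0, 0, 0], [0, 0, 0.9], 1],
    [[0, 0, 0], [0, 0, 0.9], 1],
    [[0, 0, 0], [0, 0, 0.9], 1],
    [[0, 0, 0], [0, 0, 0.9], 1]
  ]
}}

```text
clock: 8.82
tcp_pos: [0.5753, 0.0174, 0.116]
orientation: [180.0, -0.0, -160.8]
force: [0.1, 0.3, -1.8]
opening: 0.022
gripper_force: 20.0
```

Call:
{"method": "jog_arm", "body": {
  "motion": [
    [[0, 0, 0], [0, 0, 0.9], 1],
    [[0, 0, 0], [0, 0, 0.9], 1],
    [[0, 0, 0], [0, 0, 0.9], 1],
    [[0, 0, 0], [0, 0, 0], 1],
    [[0, 0, 0], [0, 0, 0], 1]
  ]
}}

```text
clock: 9.45
tcp_pos: [0.5755, 0.0169, 0.1163]
orientation: [180.0, -0.0, -171.4]
force: [-0.2, 1.0, -2.0]
opening: 0.0219
gripper_force: 20.0
```

```bash
python3 - <<'E'
from h import *
F=np.array([.587,-.0613]);a=np.radians(98.5);g=np.array([np.cos(a),np.sin(a)])
p=F+.08*g;go([*p,.05],188.5)
d=cam('wrist','w2.png')
n=np.array([-g[1],g[0]])
for nm,x,y,z in[('frontL',0,.047,.031),('frontR',0,-.047,.031),('tip',.141,-.065,.028),('railend-',.256,-.068,.022),('railend+',.256,.068,.022)]:
  print(nm,proj(d,[*(F+x*g+y*n),z]).round(1))
E
```

```text
at 9.45 [0.5755 0.0169 0.1163] [ 1.8000e+02 -2.0000e-02 -1.7141e+02] shift [0.003 0.019 1.325] turn [ 0.   -0.01  0.02]
frontL [200.4 177.7]
frontR [210.1 305.7]
tip [398.4 326.3]
railend- [544.6 326.5]
railend+ [575.7 146.4]
```

View pics/w2.png

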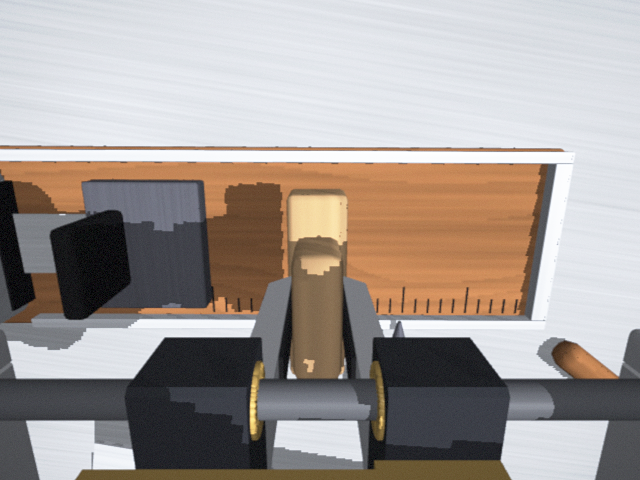

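The wrist view shows the bar held crosswise above the channel at (318,250), with the slide front at x≈207 and the pointer tip near (400,321). All are within a few pixels of prediction. I'll lower and release.

Call:
{"method": "jog_arm", "body": {
  "motion": [
    [[0, 0, 0.4], [0, 0, 0], 1],
    [[0, 0, 0.4], [0, 0, 0], 1],
    [[0, 0, 0.4], [0, 0, 0], 1],
    [[0, 0, 0.2], [0, 0, 0], 1],
    [[0, 0, 0.04], [0, 0, 0], 1]
  ]
}}

```text
clock: 10.12
tcp_pos: [0.5755, 0.0165, 0.0441]
orientation: [-180.0, -0.0, -171.5]
force: [-0.2, 0.0, -0.9]
opening: 0.0219
gripper_force: 20.0
```

Call:
{"method": "jog_arm", "body": {
  "motion": [
    [[0, 0, 0], [0, 0, 0], 1],
    [[0, 0, 0.02], [0, 0, 0], 1]
  ]
}}

```text
clock: 10.38
tcp_pos: [0.5762, 0.0165, 0.0441]
orientation: [180.0, 0.1, -171.5]
force: [0.1, -0.3, -1.5]
opening: 0.0217
gripper_force: 20.0
```

Call:
{"method": "jog_arm", "body": {
  "motion": [
    [[0, 0, 0], [0, 0, 0], -0.3],
    [[0, 0, 0], [0, 0, 0], -0.3],
    [[0, 0, 0], [0, 0, 0], -0.3],
    [[0, 0, 0], [0, 0, 0], -0.3],
    [[0, 0, 0], [0, 0, 0], -0.3]
  ]
}}

```text
clock: 11.0
tcp_pos: [0.5757, 0.0165, 0.0435]
orientation: [-180.0, -0.0, -171.5]
force: [-0.3, 0.5, -0.2]
opening: 0.0608
gripper_force: 0.0
```

Call:
{"method": "jog_arm", "body": {
  "motion": [
    [[0, 0, -0.3], [0, 0, 0], -0.3],
    [[0, 0, -0.5], [0, 0, 0], -0.3],
    [[0, 0, -0.5], [0, 0, 0], -0.3],
    [[0, 0, -0.5], [0, 0, 0], -0.3],
    [[0, 0, 0], [0, 0, 0], -0.3]
  ]
}}

```text
clock: 11.62
tcp_pos: [0.577, 0.0165, 0.1361]
orientation: [180.0, 0.2, -171.5]
force: [0.5, -1.1, -0.4]
opening: 0.0607
gripper_force: 0.0
```

```bash
python3 - <<'E'
from h import *
F=np.array([.587,-.0613]);a=np.radians(98.5);g=np.array([np.cos(a),np.sin(a)])
p=F-.06*g;print(p);go([*p,.13],188.5)
cam('wrist','w3.png');d=cam('top')
im=cv2.resize(d['frame'][100:240,300:500],None,fx=4,fy=4,interpolation=cv2.INTER_CUBIC)[:,:,::-1]
cv2.imwrite('pics/c3.png',im)
E
```

```text
[ 0.59586856 -0.12064095]
at 11.625 [0.577  0.0165 0.1361] [ 179.99    0.22 -171.53] shift [ 0.031 -2.769  0.122] turn [ 0.    0.06 -0.01]
```

View pics/w3.png

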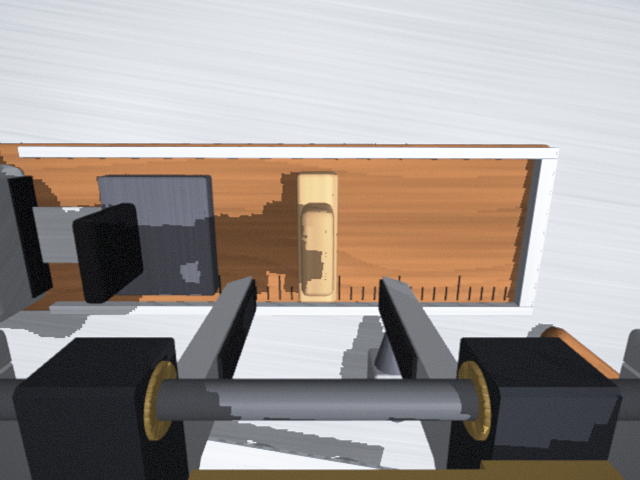

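The bar stands crosswise at (299–337, 172–301). The slide front is at x≈215 and the rail's inner edges at rows 158 and 303. I'll check its offset from the centre line.

```bash
python3 - <<'E'
from h import *
d=cam('wrist')
F=np.array([.587,-.0613]);a=np.radians(98.5);g=np.array([np.cos(a),np.sin(a)]);n=np.array([-g[1],g[0]])
def G(nm,u,v,z):
  w=ray(d,u,v,z)[:2]-F;print(nm,(w@g*1000).round(1),(w@n*1000).round(1))
G('barTL',299,172,.038);G('barTR',337,172,.038);G('barBL',299,301,.038);G('barBR',336,301,.038)
G('rail+in',320,158,.022);G('rail-in',320,303,.022)
G('sf+',211,176,.031);G('sf-',216,294,.031);G('end+',558,149,.022);G('end-',532,313,.022);G('rail+far',20,148,.022)
G('fin+',135,205,.09);G('fin-',81,302,.09)
print(vision.read_camera('top')['frame'].shape)
E
```

```text
barTL 65.9 49.8
barTR 92.5 49.9
barBL 64.8 -48.0
barBR 93.2 -48.0
rail+in 80.7 58.6
rail-in 81.0 -56.9
sf+ 2.2 46.3
sf- -0.5 -45.2
end+ 254.5 65.1
end- 254.7 -65.7
rail+far -138.2 65.6
fin+ -27.2 35.6
fin- -68.3 -25.5
(480, 640, 3)
```

View pics/c3.png

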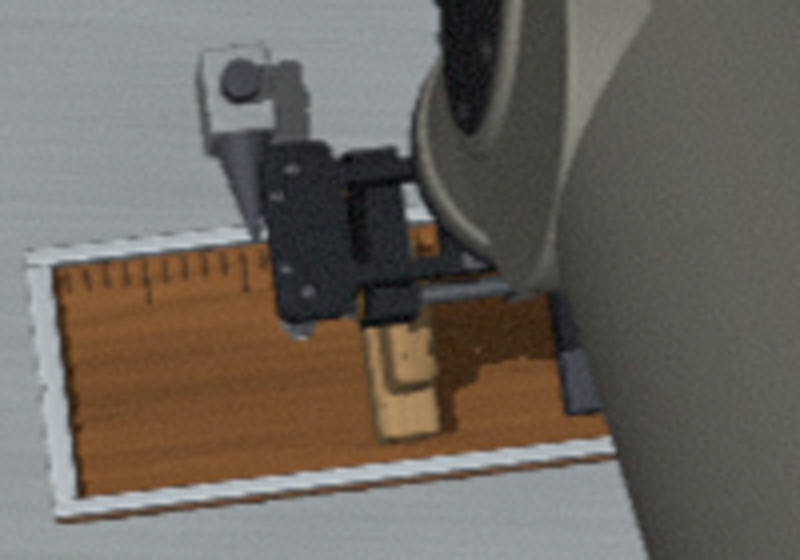

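The bar is at x≈79 mm, y≈1 mm and square to the channel. Next is the handle.

Call:
{"method": "jog_arm", "body": {
  "motion": [
    [[0, -0.5, 0], [0, 0, 0], -0.3],
    [[0.01, -0.6, 0], [0, 0, 0], -0.3],
    [[0.01, -0.6, 0], [0, 0, 0], -0.3],
    [[0.01, -0.6, 0], [0, 0, 0], -0.3],
    [[0, -0.47, 0], [0, 0, 0], -0.3]
  ]
}}

```text
clock: 12.45
tcp_pos: [0.5942, -0.1221, 0.1326]
orientation: [-180.0, -0.1, -171.6]
force: [0.3, -0.1, -0.2]
opening: 0.0609
gripper_force: 0.0
```

Call:
{"method": "jog_arm", "body": {
  "motion": [
    [[0, 0, 0], [0, 0, 0], -0.3],
    [[0, 0, 0], [0, 0, 0], -0.3]
  ]
}}

```text
clock: 12.7
tcp_pos: [0.5943, -0.12, 0.1329]
orientation: [180.0, -0.1, -171.5]
force: [-0.1, 0.1, -0.6]
opening: 0.0612
gripper_force: 0.0
```

```bash
python3 - <<'E'
from h import *
F=np.array([.587,-.0613]);a=np.radians(98.5);g=np.array([np.cos(a),np.sin(a)]);n=np.array([-g[1],g[0]])
p=F-.06*g;go([*p,.051],188.5)
d=cam('wrist','w4.png')
for x,y in[(-53,28),(-67,28),(-53,-28),(-67,-28)]: print(x,y,proj(d,[*(F+x/1e3*g+y/1e3*n),.09]).round(1))
E
```

```text
at 12.7 [ 0.5943 -0.12    0.1329] [ 1.7997e+02 -6.0000e-02 -1.7150e+02] shift [-0.031 -0.019  1.637] turn [ 0.01 -0.01  0.  ]
-53 28 [327.7 221.3]
-67 28 [303.7 221.3]
-53 -28 [326.9 309.3]
-67 -28 [304.4 309.3]
```

View pics/w4.png

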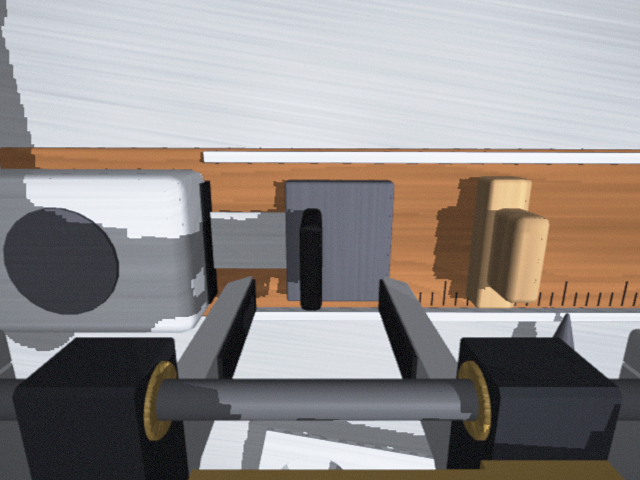

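The fin is at (300–322, 208–308), about 2.5 mm towards the case of prediction. The tip is at (567,315), and the front corners at (393,181) and (391,300).

```bash
python3 - <<'E'
from h import *
d=cam('wrist')
F=np.array([.587,-.0613]);a=np.radians(98.5);g=np.array([np.cos(a),np.sin(a)]);n=np.array([-g[1],g[0]])
def G(nm,u,v,z):
  w=ray(d,u,v,z)[:2]-F;print(nm,(w@g*1000).round(1),(w@n*1000).round(1))
G('sf+',393.5,181,.031);G('sf-',391.5,300,.031);G('sb+',285.5,181,.031);G('tip',567,315,.028);G('finc',311,258,.09)
G('finF',322,258,.09);G('finB',300,258,.09)
for u in (445,505,565,626):G('tick',u,292,.012)
E
```

```text
sf+ -3.8 44.7
sf- -0.4 -48.0
sb+ -81.6 44.6
tip 141.5 -62.2
finc -62.5 5.3
finF -55.9 5.3
finB -69.1 5.3
tick 47.7 -49.2
tick 97.6 -49.1
tick 147.6 -49.1
tick 198.3 -49.0
```

Call:
{"method": "jog_arm", "body": {
  "motion": [
    [[-0.02, -0.05, 0.4], [0, 0, 0], -0.3],
    [[0, 0, 0.4], [0, 0, 0], -0.3],
    [[0, 0, 0.4], [0, 0, 0], -0.3],
    [[0, 0, 0.3], [0, 0, 0], -0.3],
    [[0, 0, 0.13], [0, 0, 0], -0.3]
  ]
}}

```text
clock: 13.42
tcp_pos: [0.5955, -0.1228, 0.0506]
orientation: [180.0, -0.1, -171.5]
force: [0.1, -0.7, -0.1]
opening: 0.0614
gripper_force: 0.0
```

The ticks show the gauge zero is 2.3 mm behind my estimate. That puts the mark at about 143.8 mm and the fin at -60.2 mm. I'll grip the fin.

Call:
{"method": "jog_arm", "body": {
  "motion": [
    [[0, 0, 0], [0, 0, 0], 1],
    [[0, 0, 0], [0, 0, 0], 1],
    [[0, 0, 0], [0, 0, 0], 1],
    [[0, 0, 0], [0, 0, 0], 1],
    [[0, 0, 0], [0, 0, 0], 1]
  ],
  "squeeze": 40
}}

```text
clock: 14.05
tcp_pos: [0.5961, -0.1231, 0.0522]
orientation: [-180.0, 0.0, -171.5]
force: [0.4, -1.7, 0.5]
opening: 0.0147
gripper_force: 0.6
```

Call:
{"method": "jog_arm", "body": {
  "motion": [
    [[0, 0, 0], [0, 0, 0], 1],
    [[0, 0, 0], [0, 0, 0], 1],
    [[0, 0, 0], [0, 0, 0], 1],
    [[0, 0, 0], [0, 0, 0], 1]
  ]
}}

```text
clock: 14.55
tcp_pos: [0.5961, -0.1232, 0.0521]
orientation: [-180.0, 0.0, -171.5]
force: [0.2, -1.5, 5.8]
opening: 0.0139
gripper_force: 40.0
```

```bash
python3 - <<'E'
from h import *
F=np.array([.587,-.0613]);a=np.radians(98.5);g=np.array([np.cos(a),np.sin(a)]);n=np.array([-g[1],g[0]])
s=manip.read_state();w=s['tcp_pos'][:2]-F;print(w@g*1000,w@n*1000,s['opening'],s['force'],s['orientation'])
p=s['tcp_pos'][:2]+.144*g;go([*p,s['tcp_pos'][2]],188.5)
E
```

```text
-62.532173679059774 0.1308184293571501 0.013916381725815413 [ 0.1709688  -1.49007651  5.8360823 ] [-1.79992102e+02  1.30074728e-02 -1.71526068e+02]
at 14.55 [ 0.5961 -0.1232  0.0521] [-1.7999e+02  1.0000e-02 -1.7153e+02] shift [ 1.00e-03  2.88e+00 -0.00e+00] turn [-0.    0.   -0.01]
```

Call:
{"method": "jog_arm", "body": {
  "motion": [
    [[0, 0.1, 0], [0, 0, 0], 1],
    [[0, 0.2, 0], [0, 0, 0], 1],
    [[0, 0.2, 0], [0, 0, 0], 1],
    [[0, 0.2, 0], [0, 0, 0], 1],
    [[0, 0.2, 0], [0, 0, 0], 1]
  ]
}}

```text
clock: 15.18
tcp_pos: [0.5895, -0.0779, 0.0522]
orientation: [-180.0, 0.0, -171.5]
force: [0.9, -3.7, 4.5]
opening: 0.0138
gripper_force: 40.0
```

Call:
{"method": "jog_arm", "body": {
  "motion": [
    [[0, 0.15, 0], [0, 0, 0], 1],
    [[0, 0.12, 0], [0, 0, 0], 1],
    [[0, 0.12, 0], [0, 0, 0], 1],
    [[0, 0.12, 0], [0, 0, 0], 1],
    [[0, 0.14, 0], [0, 0, 0], 1]
  ]
}}

```text
clock: 15.8
tcp_pos: [0.5849, -0.0464, 0.0521]
orientation: [-180.0, 0.0, -171.5]
force: [4.2, -5.4, 4.7]
opening: 0.014
gripper_force: 40.0
```

Call:
{"method": "jog_arm", "body": {
  "motion": [
    [[0, 0.15, 0], [0, 0, 0], 1],
    [[0, 0.15, 0], [0, 0, 0], 1],
    [[0, 0.15, 0], [0, 0, 0], 1],
    [[0, 0.15, 0], [0, 0, 0], 1],
    [[0, 0.15, 0], [0, 0, 0], 1]
  ]
}}

```text
clock: 16.42
tcp_pos: [0.5794, -0.0095, 0.0521]
orientation: [-180.0, 0.0, -171.5]
force: [4.2, -6.5, 3.5]
opening: 0.0134
gripper_force: 40.0
```

Call:
{"method": "jog_arm", "body": {
  "motion": [
    [[0, 0.15, 0], [0, 0, 0], 1],
    [[0, 0.12, 0], [0, 0, 0], 1],
    [[0, 0.08, 0], [0, 0, 0], 1],
    [[0, 0.05, 0], [0, 0, 0], 1],
    [[0, 0, 0], [0, 0, 0], 1]
  ]
}}

```text
clock: 17.05
tcp_pos: [0.5766, 0.0102, 0.0522]
orientation: [-180.0, 0.1, -171.5]
force: [4.1, -7.1, 3.4]
opening: 0.0136
gripper_force: 40.0
```

```bash
python3 - <<'E'
from h import *
F=np.array([.587,-.0613]);a=np.radians(98.5);g=np.array([np.cos(a),np.sin(a)]);n=np.array([-g[1],g[0]])
d=cam('wrist','w5.png');s=manip.read_state();w=s['tcp_pos'][:2]-F;print('pulled',w@g*1000+62.53,w@n*1000,s['opening'],s['force'])
E
```

```text
pulled 134.74452543696933 -0.2597032060478108 0.01370902124845022 [ 4.75876162 -7.09744491  3.70619675]
```

View pics/w5.png

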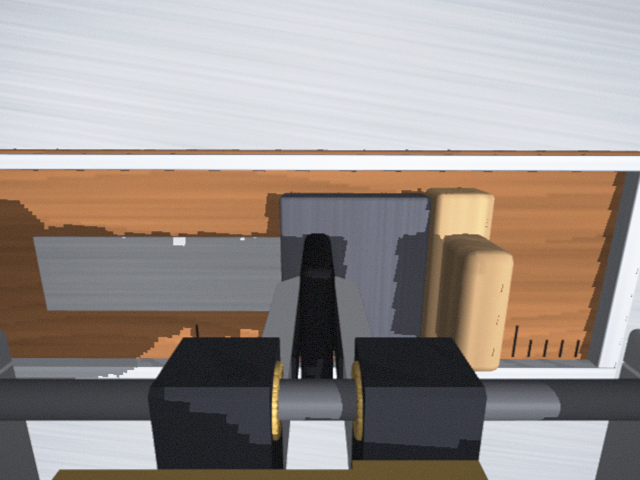

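Pulled 134.7 mm so far, with the bar flush against the slide front. I've now viewed 10 pictures, so from here I'll use numbers only. I'll cross-check the mark against the ticks in the first top and scene pictures.

```bash
python3 - <<'E'
from h import *
d=cam('top');e=cam('scene')
F=np.array([.587,-.0613]);a=np.radians(98.5);g=np.array([np.cos(a),np.sin(a)]);n=np.array([-g[1],g[0]])
def G(nm,dd,u,v,z):
  w=ray(dd,u,v,z)[:2]-F;print(nm,(w@g*1000).round(1),(w@n*1000).round(1))
c=lambda u,v:(300+(u+.5)/4-.5,100+(v+.5)/4-.5)
for t,(u,v) in {200:(149,285),150:(245,272),100:(343,262),50:(440,252)}.items(): G('tick%d'%t,d,*c(u,v),.012)
G('tip',d,*c(257,240),.028)
# scene: tip as extreme of dark cone in first picture
im=cv2.imread('pics/sc1.png');gr=cv2.cvtColor(im,cv2.COLOR_BGR2HSV)
print(gr[322:350:2,308:334:2,2]); print(gr[322:350:2,308:334:2,1])
E
```

```text
tick200 195.8 -47.5
tick150 146.6 -48.3
tick100 96.5 -47.3
tick50 46.9 -46.5
tip 140.5 -59.9
[[136 137 137 138 138 130 129 137 141 145 145 143 134]
 [135 135 136 135 130 136 135 145 146 144 134  97 135]
 [138 128 131 130 138 144 140 136 124 117 138 113 128]
 [132 133 130  96 145 145 116 134 133  88 139 161 193]
 [130 141 140 110 125 140 125 104 140 147 177 198 204]
 [139 144 142 141 104 134 139 114 161 198 203 183 119]
 [140 137 103 135 107  91 159 195 201 203 143  70  85]
 [134 138 103 124 134  71 105 186 161  84  63  89  63]
 [ 94 137 139 176 114  67  80  94  73  84  52  46  90]
 [120 161 191 204 173  71  64  86  93  70  77 147 162]
 [190 199 205 161  72  78  44  73  84  91  92 152 168]
 [207 184 109  67  69  56  42  61  81  84  86  92 148]
 [131  69  81  59  53  85 125  52  66  80  92  83  85]
 [ 77  90  55  67 121 168 167  74  57  78  83  88  88]]
[[143 134 134 139 133 135 134 132 132 130 139 137 133]
 [136 140 139 136 133 135 138 128 138 142 135 116 144]
 [139 139 130 137 135 133 138 152 136 131 139 133 118]
 [141 128 135 128 137 135 134 139 134 119 141  33   9]
 [143 137 140 130 135 137 135 140 142  75   4   9   8]
 [141 138 140 141 120 143 147  81   5  12   9   8  15]
 [137 134 134 144 119  14  27   3  15  11   9  11  81]
 [137 131 129 140 126  25  15  10   8  12  12 143 125]
 [119 149 103   9  11   4  29  24  10 100 147  78   8]
 [121  19   1  10   9   4  28  21  25  11   7   7   9]
 [  7  12   7  11   7  72  35  31  21  31  14   8  11]
 [ 12   8  16   8  59 150  36  17  19  21  27  17  10]
 [ 10   7  79 108  87   3   8  25   8  26  30  25  21]
 [ 70 116 158  23   8   9   3  10  18  23  25  26  26]]
```

Both views agree: the mark is at about 144 mm. I'll pull the last 9.2 mm and hold.

Call:
{"method": "jog_arm", "body": {
  "motion": [
    [[0, 0.06, 0], [0, 0, 0], 1],
    [[0, 0.06, 0], [0, 0, 0], 1],
    [[0, 0.04, 0], [0, 0, 0], 1],
    [[0, 0.03, 0], [0, 0, 0], 1],
    [[0, 0, 0], [0, 0, 0], 1]
  ]
}}

```text
clock: 17.82
tcp_pos: [0.5752, 0.0194, 0.0522]
orientation: [-180.0, 0.1, -171.5]
force: [4.6, -7.8, 3.9]
opening: 0.0136
gripper_force: 40.0
```

Call:
{"method": "jog_arm", "body": {
  "motion": [
    [[0, 0, 0], [0, 0, 0], 1],
    [[0, 0, 0], [0, 0, 0], 1],
    [[0, 0, 0], [0, 0, 0], 1],
    [[0, 0, 0], [0, 0, 0], 1],
    [[0, 0, 0], [0, 0, 0], 1]
  ]
}}

```text
clock: 18.45
tcp_pos: [0.5753, 0.0194, 0.0522]
orientation: [-180.0, 0.1, -171.5]
force: [4.0, -6.3, 2.8]
opening: 0.0133
gripper_force: 40.0
```

Call:
{"method": "jog_arm", "body": {
  "motion": [
    [[0, 0, 0], [0, 0, 0], 1],
    [[0, 0, 0], [0, 0, 0], 1],
    [[0, 0, 0], [0, 0, 0], 1],
    [[0, 0, 0], [0, 0, 0], 1],
    [[0, 0, 0], [0, 0, 0], 1]
  ]
}}

```text
clock: 19.08
tcp_pos: [0.5752, 0.0194, 0.0522]
orientation: [-180.0, 0.1, -171.6]
force: [5.3, -7.6, 3.7]
opening: 0.0137
gripper_force: 40.0
```

```bash
python3 - <<'E'
from h import *
F=np.array([.587,-.0613]);a=np.radians(98.5);g=np.array([np.cos(a),np.sin(a)]);n=np.array([-g[1],g[0]])
d=cam('wrist');s=manip.read_state();w=s['tcp_pos'][:2]-F;x=w@g*1000;print('pulled',x+62.53,s['opening'],s['force'])
# fin/sled front edge along image row through the sled, dark->pale
print(d['frame'][230,405:450].sum(1).tolist())
# expected column if front is 60 ahead of the TCP
P=F+(x+60)/1e3*g
for y in(.02,.03,.04):print(proj(d,[*(P+y*n),.031]).round(1))
E
```

```text
pulled 144.06309088896424 0.013808286808223073 [ 4.88774778 -7.27189209  4.05090842]
[355, 345, 335, 347, 346, 348, 356, 354, 360, 349, 351, 347, 349, 350, 355, 354, 360, 358, 363, 267, 184, 188, 176, 164, 185, 183, 186, 176, 212, 278, 335, 378, 425, 469, 522, 555, 564, 570, 569, 566, 577, 586, 585, 587, 601]
[429.5 241.4]
[431.  223.1]
[432.5 204.4]
```

The hold is steady at 144.1 mm. The wrist view suggests the front might be 1–2 mm short, so I'll nudge it 1 mm and hold again, then walk back.

Call:
{"method": "jog_arm", "body": {
  "motion": [
    [[0, 0.02, 0], [0, 0, 0], 1],
    [[0, 0, 0], [0, 0, 0], 1],
    [[0, 0, 0], [0, 0, 0], 1],
    [[0, 0, 0], [0, 0, 0], 1],
    [[0, 0, 0], [0, 0, 0], 1]
  ]
}}

```text
clock: 19.75
tcp_pos: [0.5751, 0.0203, 0.0521]
orientation: [-179.9, 0.1, -171.6]
force: [4.7, -8.5, 2.7]
opening: 0.0137
gripper_force: 40.0
```

Call:
{"method": "jog_arm", "body": {
  "motion": [
    [[0, 0, 0], [0, 0, 0], 1],
    [[0, 0, 0], [0, 0, 0], 1],
    [[0, 0, 0], [0, 0, 0], 1],
    [[0, 0, 0], [0, 0, 0], 1],
    [[0, 0, 0], [0, 0, 0], 1]
  ]
}}

```text
clock: 20.38
tcp_pos: [0.5751, 0.0203, 0.0521]
orientation: [-180.0, 0.1, -171.6]
force: [4.6, -6.8, 3.8]
opening: 0.0136
gripper_force: 40.0
```

Call:
{"method": "jog_arm", "body": {
  "motion": [
    [[0, -0.05, 0], [0, 0, 0], 1],
    [[0, -0.1, 0], [0, 0, 0], 1],
    [[0, -0.15, 0], [0, 0, 0], 1],
    [[0, -0.15, 0], [0, 0, 0], 1],
    [[0, -0.15, 0], [0, 0, 0], 1]
  ]
}}

```text
clock: 21.0
tcp_pos: [0.5794, -0.0093, 0.0522]
orientation: [-180.0, 0.0, -171.5]
force: [3.3, -5.5, 5.0]
opening: 0.0141
gripper_force: 40.0
```

Call:
{"method": "jog_arm", "body": {
  "motion": [
    [[0, -0.15, 0], [0, 0, 0], 1],
    [[0, -0.15, 0], [0, 0, 0], 1],
    [[0, -0.15, 0], [0, 0, 0], 1],
    [[0, -0.15, 0], [0, 0, 0], 1],
    [[0, -0.15, 0], [0, 0, 0], 1]
  ]
}}

```text
clock: 21.62
tcp_pos: [0.5848, -0.0461, 0.0521]
orientation: [-180.0, 0.0, -171.5]
force: [1.9, -5.1, 4.6]
opening: 0.0137
gripper_force: 40.0
```

Call:
{"method": "jog_arm", "body": {
  "motion": [
    [[0, -0.15, 0], [0, 0, 0], 1],
    [[0, -0.15, 0], [0, 0, 0], 1],
    [[0, -0.15, 0], [0, 0, 0], 1],
    [[0, -0.15, 0], [0, 0, 0], 1],
    [[0, -0.15, 0], [0, 0, 0], 1]
  ]
}}

```text
clock: 22.25
tcp_pos: [0.5902, -0.083, 0.0521]
orientation: [-180.0, 0.0, -171.5]
force: [1.5, -2.9, 6.2]
opening: 0.0141
gripper_force: 40.0
```

Call:
{"method": "jog_arm", "body": {
  "motion": [
    [[0, -0.15, 0], [0, 0, 0], 1],
    [[0, -0.15, 0], [0, 0, 0], 1],
    [[0, -0.15, 0], [0, 0, 0], 1],
    [[0, -0.1, 0], [0, 0, 0], 1],
    [[0, 0, 0], [0, 0, 0], 1]
  ]
}}

```text
clock: 22.88
tcp_pos: [0.5942, -0.1103, 0.0521]
orientation: [-180.0, 0.0, -171.5]
force: [0.1, -1.9, 7.6]
opening: 0.0135
gripper_force: 40.0
```

```bash
python3 - <<'E'
from h import *
F=np.array([.587,-.0613]);a=np.radians(98.5);g=np.array([np.cos(a),np.sin(a)]);n=np.array([-g[1],g[0]])
s=manip.read_state();w=s['tcp_pos'][:2]-F;x=w@g*1000;print('pulled',x+62.53,s['opening'],s['force'],w@n*1000)
E
```

```text
pulled 13.045341866088243 0.013487859199415158 [ 0.12690774 -1.89073322  7.60891507] 0.0987014766559097
```

Call:
{"method": "jog_arm", "body": {
  "motion": [
    [[0, -0.1, 0], [0, 0, 0], 1],
    [[0, -0.08, 0], [0, 0, 0], 1],
    [[0, -0.06, 0], [0, 0, 0], 1],
    [[0, -0.02, 0], [0, 0, 0], 1],
    [[0, 0, 0], [0, 0, 0], 1]
  ]
}}

```text
clock: 23.5
tcp_pos: [0.5961, -0.1227, 0.0521]
orientation: [180.0, 0.0, -171.5]
force: [-0.5, -1.7, 7.9]
opening: 0.014
gripper_force: 40.0
```

Call:
{"method": "jog_arm", "body": {
  "motion": [
    [[0, 0, 0], [0, 0, 0], 1],
    [[0, 0, 0], [0, 0, 0], 1]
  ]
}}

```text
clock: 23.75
tcp_pos: [0.596, -0.1225, 0.0521]
orientation: [180.0, 0.0, -171.5]
force: [-0.5, -2.3, 7.2]
opening: 0.014
gripper_force: 40.0
```

```bash
python3 - <<'E'
from h import *
F=np.array([.587,-.0613]);a=np.radians(98.5);g=np.array([np.cos(a),np.sin(a)]);n=np.array([-g[1],g[0]])
s=manip.read_state();w=s['tcp_pos'][:2]-F;x=w@g*1000;print('pulled',x+62.53,s['opening'],s['force'],w@n*1000)
E
```

```text
pulled 0.6573768039181118 0.013980064616563675 [-0.46762453 -2.26939058  7.21379404] 0.122097041648098
```

Call:
{"method": "jog_arm", "body": {
  "motion": [
    [[0, -0.015, 0], [0, 0, 0], 1],
    [[0, 0, 0], [0, 0, 0], 1],
    [[0, 0, 0], [0, 0, 0], 1]
  ],
  "squeeze": 10
}}

```text
clock: 24.12
tcp_pos: [0.5961, -0.1233, 0.0521]
orientation: [180.0, 0.0, -171.5]
force: [-0.4, -2.4, 7.4]
opening: 0.0139
gripper_force: 10.0
```

Call:
{"method": "jog_arm", "body": {
  "motion": [
    [[0, 0, 0], [0, 0, 0], -0.3],
    [[0, 0, 0], [0, 0, 0], -0.3],
    [[0, 0, 0], [0, 0, 0], -0.3],
    [[0, 0, 0], [0, 0, 0], -0.3],
    [[0, 0, 0], [0, 0, 0], -0.3]
  ]
}}

```text
clock: 24.75
tcp_pos: [0.596, -0.1237, 0.0519]
orientation: [180.0, -0.0, -171.5]
force: [0.5, 0.2, -0.7]
opening: 0.0599
gripper_force: 0.0
```

Call:
{"method": "jog_arm", "body": {
  "motion": [
    [[0, 0, -0.3], [0, 0, 0], -0.3],
    [[0, 0, -0.5], [0, 0, 0], -0.3],
    [[0, 0, -0.5], [0, 0, 0], -0.3],
    [[0, 0, -0.5], [0, 0, 0], -0.3],
    [[0, 0, -0.3], [0, 0, 0], -0.3]
  ]
}}

```text
clock: 25.38
tcp_pos: [0.5966, -0.124, 0.1591]
orientation: [-180.0, 0.1, -171.5]
force: [0.2, 0.2, -0.3]
opening: 0.0611
gripper_force: 0.0
```

```bash
python3 - <<'E'
from h import *
F=np.array([.587,-.0613]);a=np.radians(98.5);g=np.array([np.cos(a),np.sin(a)]);n=np.array([-g[1],g[0]])
print(manip.read_state()['opening'])
for nm in('scene','top'):
  d=cam(nm,nm+'9.png');h=cv2.cvtColor(d['frame'],cv2.COLOR_RGB2HSV)
  # expected bar at x=144..145+15-2.5 in my frame
  for z,t in((.038,'foot'),(.074,'rib')):
    for x in(142,172):
      for y in(50,-50): print(nm,t,x,y,proj(d,[*(F+x/1e3*g+y/1e3*n),z]).round(1))
# top: pale-wood mask
m=cv2.inRange(h,(8,60,120),(25,170,255));k,l,st,c=cv2.connectedComponentsWithStats(m[100:240,300:500])
for i in range(1,k):
  if st[i,4]>40:print(st[i]+[300,100,0,0,0],c[i]+[300,100])
print(h[175,315:375].tolist())
E
```

```text
0.061057197815645024
scene foot 142 50 [285.9 287.1]
scene foot 142 -50 [314.1 326. ]
scene foot 172 50 [299.1 280. ]
scene foot 172 -50 [327.7 318. ]
scene rib 142 50 [285.  276.6]
scene rib 142 -50 [314.1 316.2]
scene rib 172 50 [298.6 269.4]
scene rib 172 -50 [328.2 308. ]
top foot 142 50 [370.9 212.9]
top foot 142 -50 [364.2 163.3]
top foot 172 50 [355.7 214.8]
top foot 172 -50 [349.2 165.1]
top rib 142 50 [372.9 210. ]
top rib 142 -50 [366.  158.6]
top rib 172 50 [357.2 211.9]
top rib 172 -50 [350.4 160.4]
[410 155  25  16 223] [422.32286996 163.07623318]
[395 158  14  10  80] [401.9    163.0875]
[347 162  23  52 566] [359.13780919 187.6590106 ]
[316 166  20  14  91] [325.24175824 173.76923077]
[371 166  14   5  45] [377.02222222 168.28888889]
[384 166  27   8  97] [395.34020619 170.92783505]
[[14, 169, 92], [14, 158, 123], [14, 159, 127], [14, 158, 123], [15, 171, 121], [13, 158, 123], [13, 155, 122], [14, 153, 123], [13, 157, 125], [14, 161, 127], [14, 149, 127], [14, 167, 124], [15, 163, 122], [14, 165, 122], [13, 162, 126], [12, 160, 126], [13, 152, 124], [13, 160, 124], [15, 164, 121], [14, 176, 116], [14, 160, 121], [14, 160, 99], [13, 160, 83], [14, 159, 114], [14, 169, 116], [14, 154, 116], [14, 153, 113], [14, 160, 115], [13, 154, 114], [13, 154, 114], [15, 157, 112], [15, 157, 114], [15, 171, 112], [13, 168, 109], [15, 148, 102], [18, 118, 110], [18, 110, 144], [16, 118, 143], [16, 115, 124], [17, 110, 109], [16, 114, 137], [17, 116, 149], [17, 114, 150], [18, 117, 144], [17, 113, 142], [16, 108, 139], [17, 111, 140], [17, 115, 133], [18, 115, 133], [16, 124, 113], [17, 125, 86], [14, 171, 58], [15, 212, 54], [14, 174, 60], [14, 182, 56], [13, 144, 62], [15, 169, 59], [11, 145, 60], [13, 179, 54], [15, 153, 60]]
```

The top view has the bar's edges at columns 350–365 on row 175, against a predicted 350.5–365.8. That puts it at the mark and square, with the slide home and the gripper clear, so I'll hand in.

```bash
python3 -c "
from bench import manip
print(manip.finish_job())"
```

```text
the job is handed in; nothing more can be done
None
```

The job is handed in, with no verdict returned: the bar stands at the pointer within about 2 mm by the top view, the slide was walked home at about 60 mm/s and released, and the arm was never near the whisk or mug, though I did not re-measure those two at the end.

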